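Bring the jam round on the revolving condiment stand

TASK

The mug is standing in the way of the revolving condiment stand: push it along the table to the right, upright and without lifting it or knocking it against the stand, until it is no longer in front of the stand but clear of it on the right. Then turn the stand gently by pushing the cups of its rim, without touching what stands in them or the carrying rod in the middle, until the jam jar is squarely at the front, facing straight to the table's front edge, and leave the stand at rest. Lift nothing, and leave the other things on the table alone.

Things in the scene. Friction and masses are not known exactly. Their poses are not given: they have to be found in the camera images.
- stand: Revolving condiment stand, wood, 252 mm across, on the left of the table. Origin: its upright pivot axis at table height; axes as the world's: -x is the front (towards the robot's side of the table), -y right. Fixed round foot 156 mm across and 13 mm high. It carries five turning cups.
- carousel (a joint): Turn of the ring of cups about the pivot, rad, growing anticlockwise from above, no stops. It runs lightly (about 0.05 N m of friction) and coasts a little when let go. Five open cups, 82 mm outside, 74 mm inside, axes 85 mm from the pivot and 72 degrees apart; walls from 32 to 82 mm above the table, inner floor at 38 mm. Reads 0 at the start, whatever way the cups stand then; the gap nearest the mug then roughly faces it. Gaps are 18 mm at the narrowest and open outwards.
- jam_jar_mid (a point): Jam jar: the widest, squat jar of the five things in the cups, clear glass with red contents and a pale lid, 69 mm across, 99 mm high, 0.3 to 0.5 kg. Point: on its axis, half-way up (50 mm above its foot). It stands loose in one of the five cups, any one, with 3 mm of play all round; its foot is 38 mm above the table.
- mug_mid (a point): White mug, 82 mm across, 91 mm high, handle reaching 73 mm from its axis and pointing to the front within 20 degrees; 0.22 to 0.36 kg, tips if pushed above 60 mm. Point: on the axis of its round body, 45 mm above its foot. It stands in front of the stand, reaching into the circle (126 mm radius) that the cups sweep.
- spice_herbs_mid (a point): Spice jar: clear glass with green label and dark lid, 45 mm across, 105 mm high; loose in one of the stand's cups. Point: on its axis, 50 mm above its foot. Not to be touched.
- spice_paprika_mid (a point): Spice jar: clear glass with blue label and dark lid, 41 mm across, 105 mm high; loose in one of the stand's cups. Point: on its axis, 50 mm above its foot. Not to be touched.
- salt_shaker_mid (a point): One of two alike turned wooden shakers, 44 mm across, 95 mm high; loose in one of the stand's cups. Point: on its axis, 50 mm above its foot. Not to be touched.
- pepper_shaker_mid (a point): The other of the two wooden shakers, 44 mm across, 95 mm high; loose in one of the stand's cups. Point: on its axis, 50 mm above its foot. Not to be touched.
- carry_rod: Steel carrying rod in the middle of the stand, 9 mm thick, with a ring 45 mm across on top that ends 175 mm above the table; it turns with the cups. Origin: on the pivot axis at table height. Not to be touched.
- notebook: Yellow notebook, 210 x 150 x 11 mm, on the right half of the table. Origin: centre of its underside. Leave alone.
- teaspoon: Steel teaspoon, 130 x 27 x 11 mm, near the middle of the table. Origin: centre of its underside. Leave alone.
- spectacles: Red-framed spectacles, 141 x 142 x 42 mm, on the right of the table. Origin: centre of underside. Leave alone.
- keys: Bunch of keys, 104 x 115 x 8 mm, at the front right. Origin: centre of underside. Leave alone.
- mug: The same mug as mug_mid. Origin: 16.5 mm from its axis towards the handle, at its foot; the handle points along this frame's -y.
Mind the look-alikes: they are no part of the job. What is shaped like the mug but yellow is not meant.

How it is judged:
By the outcome, as a careful person would: the job done as asked, in the order asked, and still so for the second after the job is handed in, with the robot touching nothing.
It also fails if it takes over 72 s, if anything falls off the work surface, if the arm or the gripper's body presses on something with over 40 N, if the wrist force passes 120 N, or if a joint passes its speed limit or range.

ROBOT

A 6-joint arm with a two-finger parallel gripper is mounted at the origin on a cart in front of the work surface, level with it; the furniture and walls round the work are solid. World frame = base frame: x ahead of the robot, y to its left, z up, the work surface at z = 0. Lengths are in m, angles in degrees, forces in N, time in s.
With the tool pointing down it reaches from about 0.425 to 1.125 m from the base axis. Payload 14.9 kg.
Tool frame: the origin (TCP) lies between the finger pads; the fingertips stand 11 mm ahead of it and the grasp point (between the pads) lies 8 mm behind it (ctrl.tcp_to_tips is the distance from the TCP to the fingertips, in m); z points along the fingers, y is the line along which they close (so a half turn about z gives the same grasp; the last joint's range is limited). The gripper opens to 91 mm and grips with 3 to 60 N. Pads are 32 mm wide; open, the fingers measure 118 mm over their backs; the gripper's body (76 mm by 178 mm) begins 60 mm behind the grasp point.
Start: joints at [-73.184, 21.709, 99.362, -0, 58.929, -1.908], TCP at [0.225, -0.663, 0.225] pointing down, gripper open.
Joint ranges: [-158.91, 158.91], [-42.39, 125.64], [0.06, 152.35], [-60.88, 240.88], [17.5, 164.5], [-176.32, 176.32]. Speed limits (degrees/s): [108.29, 108.29, 136.94, 180, 180, 180].

INTERFACE

Orientations are given as a 3x3 rotation matrix whose columns are the frame's x, y, z axes.
In Python, from station import sensors, optics, job, ctrl gives the robot as it stands.
- The arm moves only by the tool move_arm, never from a script. Its argument "motion" is a list that holds one entry, the list of rows, each a list of 5 numbers: the shift along the tool's x, y, z in mm, then the turn about the tool's z in degrees, then the opening, from 0 (shut) to 1 (fully open). In form: [[[tx, ty, tz, spin, claw], ...]]. A call has 1 to 12 rows; each row shifts and turns the commanded pose from where the row before left it, along the tool's axes as they then stand; what a row does not reach is not made up. A row lasts 1/10 s, in which the tool goes at most 50 mm and 8.59 degrees, less where a joint would pass 70% of its speed; a pose out of reach is approached as far as the arm can. A call with a gripper value outside its range is refused whole. The fingers move at their own pace and stop on an object; "squeeze" is the grip in N (left out, the last holds). Time passes only in rows, so rows that do not move let the fingers close. It gives the time, the measured TCP pose, the force, the opening and the grip force at its end, in the units of the state.
- sensors.sense(): the state, without advancing time (a new reading comes with each control period).
- optics.grab_frame(name): name is "scene" or "top" or "wrist"; returns the picture (400x640x3 uint8, red, green, blue); there is no depth.
- optics.camera_info(name): a dict with "fx", "fy", "cx", "cy" (pixels), "extrinsics" (4x4, takes a point from camera to world coordinates); the wrist camera has in their place "T_tool_cam" (4x4, takes a point from camera to tool coordinates, whose origin is the TCP and whose axes are the flange's). Camera axes: x right, y down, z forward; pixel columns grow to the right and rows downward; lengths in m; the calibration is good to about 2 mm. A picture is of the moment at which its call begins: read the wrist's pose just before it. camera_info takes no time and is no camera call.
- job.sign_off(): hands the job in; it is judged then, once.
The state is a dict: "clock": time; "joint_positions": joint angles; "dq": joint speeds; "joint_torque": joint torques, N m; "tcp_pos": TCP position; "eef_rot": TCP orientation; "force": force on the tool from outside, world axes, zero at the start; "moment": the same for the moment, N m; "finger_gap": finger opening in m; "grasp_force": force on a finger pad.
Only numpy, scipy, OpenCV 4.12 (cv2) and the standard library are available. Lean on these libraries where they do the work, as an engineer would, in place of code of your own. Each camera call takes 0.05 s, during which the arm holds its last target. There are 200 camera calls.

## Working session

There is one attempt and no reset: what is moved stays moved. The work goes in short steps, Python scripts to look and compute and a tool call to move; the robot and the scene stay as the last step left them, time stands still between calls to the robot, and variables do not carry over. Pictures are saved under pics/ and viewed, at most 10 in all, crops included, and the job is handed in when it is done.

Besides the shell and the picture viewer there is one more tool, called after ">>>" in YAML: its name, and indented under it one key for each argument. move_arm: Moves the arm, as the interface text tells. Its arguments: {"type":"object","properties":{"motion":{"type":"array"},"squeeze":{"type":"number"}},"required":["motion"]}

```bash
mkdir -p pics; ls; cat > h.py <<'E'
import numpy as np, cv2
from station import sensors, optics, job, ctrl
def ray(cam,u,v,z):
    c=optics.camera_info(cam); 
    T=np.array(c["extrinsics"])
    d=T[:3,:3]@np.array([(u-c["cx"])/c["fx"],(v-c["cy"])/c["fy"],1]); o=T[:3,3]
    return o+d*(z-o[2])/d[2]
def proj(cam,p):
    c=optics.camera_info(cam); T=np.linalg.inv(np.array(c["extrinsics"]))
    q=T[:3,:3]@np.array(p)+T[:3,3]
    return c["fx"]*q[0]/q[2]+c["cx"],c["fy"]*q[1]/q[2]+c["cy"]
def save(cam,name):
    im=optics.grab_frame(cam); cv2.imwrite(f"pics/{name}.png",im[:,:,::-1]); return im
E
python3 - <<'E'
from h import *
save("top","top0");save("scene","scene0")
for c in("top","scene"):print(optics.camera_info(c))
s=sensors.sense();print(s["clock"],s["tcp_pos"],np.round(s["eef_rot"],3),s["finger_gap"],ctrl.tcp_to_tips)
E
```

```text
pics
{'fx': 421.4776450431354, 'fy': 421.4776450431354, 'cx': 316.7104007579426, 'cy': 199.5990587577449, 'extrinsics': array([[ 7.12994188e-03, -8.24343723e-01,  5.66044690e-01,
        -4.65926839e-01],
       [-9.99934189e-01, -7.89624875e-04,  1.14452983e-02,
         4.38060476e-02],
       [-8.98789687e-03, -5.66089042e-01, -8.24295102e-01,
         1.54806682e+00],
       [ 0.00000000e+00,  0.00000000e+00,  0.00000000e+00,
         1.00000000e+00]])}
{'fx': 453.6829439822463, 'fy': 453.6829439822463, 'cx': 332.14226392290664, 'cy': 200.22506637542133, 'extrinsics': array([[-0.91496706, -0.26063153,  0.30806895,  0.04520792],
       [-0.40300944,  0.62891053, -0.66487211,  1.08560433],
       [-0.02046117, -0.73249078, -0.68046939,  1.14147585],
       [ 0.        ,  0.        ,  0.        ,  1.        ]])}
0.1 [ 0.22457791 -0.66264861  0.22438251] [[ 0.947  0.321 -0.   ]
 [ 0.321 -0.947  0.001]
 [ 0.    -0.001 -1.   ]] 0.09108987151075283 0.011
```

View pics/top0.png

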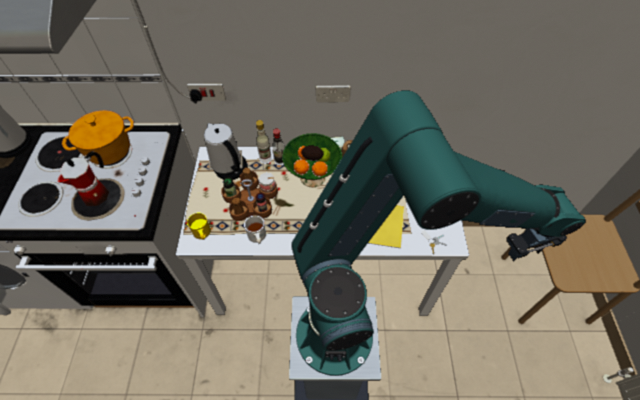

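View pics/scene0.png

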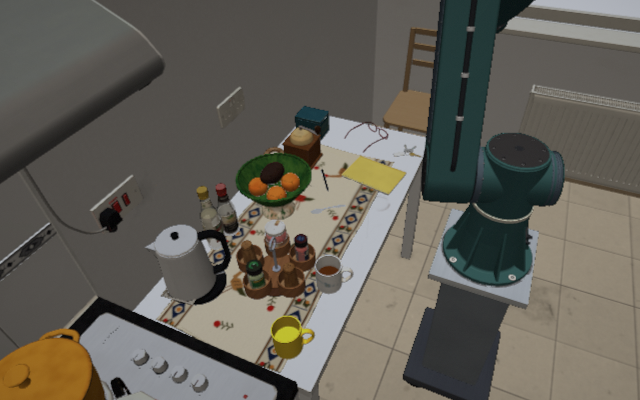

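The top view shows the white mug at about (256,229) with its handle to the front. The stand is centred near (250,195), and the yellow mug is at (200,226). In the scene view the mug is at (329,273) and the stand at about (276,268). The jam jar looks to be at (275,235). I'll enlarge both views.

```bash
python3 - <<'E'
from h import *
a=cv2.imread("pics/top0.png")[160:250,190:320]; b=cv2.imread("pics/scene0.png")[210:310,225:355]
r=lambda i:cv2.resize(i,None,fx=6,fy=6,interpolation=cv2.INTER_CUBIC)
cv2.imwrite("pics/ca.png",r(a));cv2.imwrite("pics/cb.png",r(b))
for u,v,z in((256,229,.09),(250,196,.08)):print(ray("top",u,v,z))
for u,v,z in((329,262,.09),(277,225,.137),(276,270,.08)):print(ray("scene",u,v,z))
c=optics.camera_info("wrist");print(c)
E
```

```text
[0.39204284 0.3065531  0.09      ]
[0.56051458 0.34838693 0.08      ]
[0.42116999 0.3085939  0.09      ]
[0.61187561 0.27200815 0.137     ]
[0.55703328 0.38974896 0.08      ]
{'fx': 320.1031646682242, 'fy': 320.1031646682242, 'cx': 323.5065546471498, 'cy': 203.40725797456867, 'T_tool_cam': array([[ 2.60316110e-04, -9.58221000e-01, -2.86028751e-01,
         8.07002869e-02],
       [ 9.99999947e-01,  1.93402215e-04,  2.62190537e-04,
         6.05300114e-04],
       [-1.95917885e-04, -2.86028804e-01,  9.58221000e-01,
        -1.60175723e-01],
       [ 0.00000000e+00,  0.00000000e+00,  0.00000000e+00,
         1.00000000e+00]])}
```

View pics/ca.png

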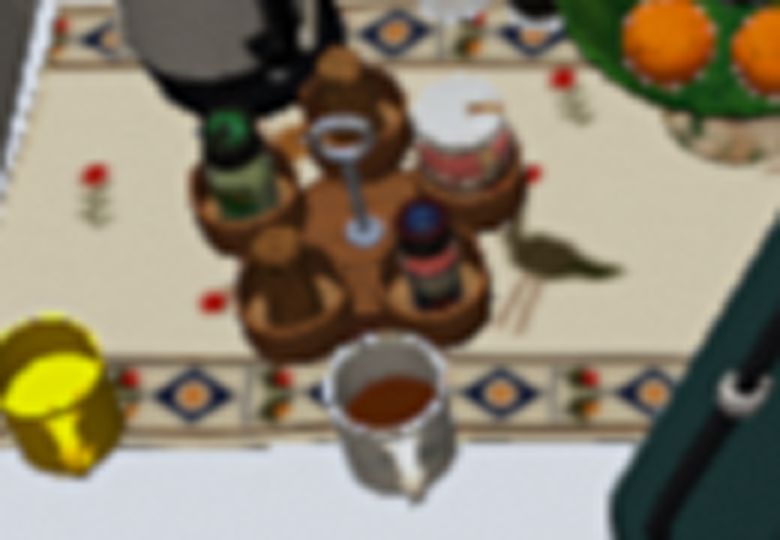

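View pics/cb.png

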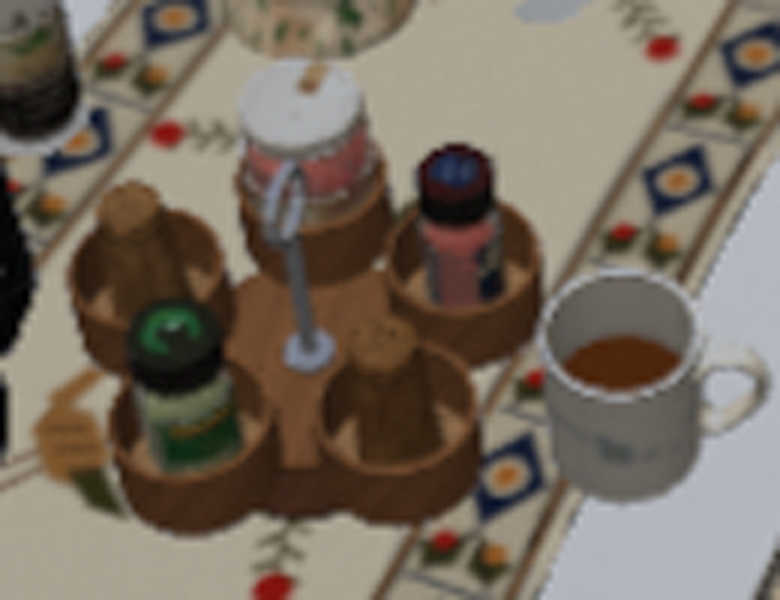

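The top crop shows the mug rim centred at (388,388), the jam lid at (458,105), the rod ring at (342,137) and the hub at (365,232). The matching points in the scene crop are mug (620,335), lid (303,102), ring (284,200) and hub (308,350). Jam is at the back right, paprika front right, a shaker front left, herbs back left and the other shaker at the back. I'll triangulate these.

```bash
cat >> h.py <<'E'
def tri(pa,pb):
    A=[];b=[]
    for cam,(u,v) in(("top",pa),("scene",pb)):
        c=optics.camera_info(cam);T=np.array(c["extrinsics"])
        d=T[:3,:3]@np.array([(u-c["cx"])/c["fx"],(v-c["cy"])/c["fy"],1]);d/=np.linalg.norm(d)
        P=np.eye(3)-np.outer(d,d);A.append(P);b.append(P@T[:3,3])
    A=np.vstack(A);b=np.hstack(b);x=np.linalg.lstsq(A,b,rcond=None)[0]
    return x,np.linalg.norm(A@x-b)
E
python3 - <<'E'
from h import *
P=dict(mug=((388,388),(620,335),.091),jam=((458,105),(303,102),.137),ring=((342,137),(284,200),.15),hub=((365,232),(308,350),.04),pap=((424,220),(457,170),.143),herb=((230,132),(178,330),.143),sh1=((282,250),(383,340),.13),sh2=((338,70),(130,208),.13),cuppap=((437,280),(465,268),.082),cupherb=((247,195),(193,415),.082))
for k,(a,b,z) in P.items():
    a=(190+(a[0]+.5)/6-.5,160+(a[1]+.5)/6-.5);b=(225+(b[0]+.5)/6-.5,210+(b[1]+.5)/6-.5)
    x,r=tri(a,b);print(k,np.round(x,3),round(r,4),np.round(ray("top",*a,z)[:2],3),np.round(ray("scene",*b,z)[:2],3))
E
```

```text
mug [0.42  0.317 0.082] 0.0018 [0.414 0.315] [0.418 0.322]
jam [0.616 0.279 0.137] 0.0025 [0.618 0.279] [0.614 0.28 ]
ring [0.581 0.354 0.152] 0.0018 [0.58  0.355] [0.583 0.352]
hub [0.581 0.354 0.036] 0.0019 [0.577 0.354] [0.581 0.357]
pap [0.518 0.294 0.139] 0.0007 [0.515 0.293] [0.517 0.297]
herb [0.594 0.436 0.139] 0.0012 [0.59  0.435] [0.593 0.438]
sh1 [0.508 0.392 0.121] 0.0034 [0.499 0.39 ] [0.507 0.397]
sh2 [0.663 0.369 0.124] 0.0035 [0.655 0.368] [0.662 0.372]
cuppap [0.519 0.294 0.064] 0.0007 [0.507 0.291] [0.512 0.307]
cupherb [0.594 0.436 0.069] 0.0063 [0.58  0.433] [0.592 0.441]
```

```bash
cat >> h.py <<'E'
def plan(wps,n,p=None,yaw=None,claw=0,dec=0):
    """wps: list of (x,y,z,yaw deg); n rows for each; prints rounded tool-frame rows, closing rounding error"""
    s=sensors.sense()
    if p is None: p=np.array(s["tcp_pos"])
    if yaw is None: yaw=np.degrees(np.arctan2(s["eef_rot"][1][0],s["eef_rot"][0][0]))
    p=np.array(p,float);out=[]
    for w,k in zip(wps,n):
        p0=p.copy();y0=yaw
        for i in range(1,k+1):
            t=p0+(np.array(w[:3])-p0)*i/k; ty=y0+(w[3]-y0)*i/k
            a=np.radians(yaw);R=np.array([[np.cos(a),np.sin(a),0],[np.sin(a),-np.cos(a),0],[0,0,-1]])
            d=np.round(R.T@(t-p)*1000,dec);sp=round(yaw-ty,1)
            p=p+R@d/1000;yaw-=sp;out.append([*map(float,d),sp,claw])
    for i in range(0,len(out),12):print(str(out[i:i+12]).replace(".0,",","))
    print("end",np.round(p,4),round(yaw,1))
E
python3 - <<'E'
from h import *
print("yellow",ray("top",198,221.5,.091),"yhandle",ray("top",203,237,.045))
print("edge",ray("top",256,253,0),ray("top",200,254,0))
print("handle tip", ray("top",190+413/6,160+497/6,.02))
print("spoon",ray("scene",313,212,0),ray("scene",345,207,0),"bowlbase",ray("scene",278,205,0),"kettle",ray("scene",193,285,0))
plan([(.5,-.2,.225,100),(.44,.41,.2,180)],[12,13])
E
```

```text
yellow [0.42627778 0.54543603 0.091     ] yhandle [0.3802591  0.52836226 0.045     ]
edge [0.33096635 0.31264313 0.        ] [0.32581146 0.54242871 0.        ]
handle tip [0.36737396 0.30163984 0.02      ]
spoon [0.60058897 0.05371808 0.        ] [ 0.50419164 -0.01449127  0.        ] bowlbase [0.73521266 0.06993688 0.        ] kettle [0.80516729 0.4892242  0.        ]
[[34, -29, -0, np.float64(-6.8), 0], [37, -25, -0, np.float64(-6.7), 0], [40, -20, -0, np.float64(-6.8), 0], [43, -16, -0, np.float64(-6.8), 0], [43, -10, -0, np.float64(-6.8), 0], [45, -5, -0, np.float64(-6.7), 0], [45, -0, -0, np.float64(-6.8), 0], [44, 5, -0, np.float64(-6.8), 0], [44, 11, -0, np.float64(-6.8), 0], [42, 15, -1, np.float64(-6.7), 0], [40, 21, 0, np.float64(-6.8), 0], [37, 25, 0, np.float64(-6.8), 0]]
[[47, 4, 2, np.float64(-6.2), 0], [46, 8, 2, np.float64(-6.1), 0], [46, 14, 2, np.float64(-6.2), 0], [43, 18, 2, np.float64(-6.1), 0], [41, 23, 2, np.float64(-6.2), 0], [39, 27, 2, np.float64(-6.1), 0], [35, 31, 2, np.float64(-6.2), 0], [32, 35, 2, np.float64(-6.1), 0], [28, 38, 2, np.float64(-6.2), 0], [24, 41, 2, np.float64(-6.1), 0], [19, 43, 1, np.float64(-6.2), 0], [15, 45, 2, np.float64(-6.1), 0]]
[[9, 46, 2, np.float64(-6.2), 0]]
end [0.4402 0.4102 0.2004] 180.0
```

>>> move_arm:
  motion:
    - [[34,-29,0,-6.8,0],[37,-25,0,-6.7,0],[40,-20,0,-6.8,0],[43,-16,0,-6.8,0],[43,-10,0,-6.8,0],[45,-5,0,-6.7,0],[45,0,0,-6.8,0],[44,5,0,-6.8,0],[44,11,0,-6.8,0],[42,15,0,-6.7,0],[40,21,0,-6.8,0],[37,25,0,-6.8,0]]

```text
clock: 1.3
tcp_pos: [0.5008, -0.1986, 0.2249]
eef_rot: [[-0.179, 0.984, -0.0], [0.984, 0.179, -0.0], [-0.0, -0.0, -1.0]]
force: [0.5, -0.7, -0.1]
finger_gap: 0.0006
grasp_force: 0.0
```

>>> move_arm:
  motion:
    - [[47,4,2,-6.2,0],[46,8,2,-6.1,0],[46,14,2,-6.2,0],[43,18,2,-6.1,0],[41,23,2,-6.2,0],[39,27,2,-6.1,0],[35,31,2,-6.2,0],[32,35,2,-6.1,0],[28,38,2,-6.2,0],[24,41,2,-6.1,0],[19,43,1,-6.2,0],[15,45,2,-6.1,0]]

```text
clock: 2.5
tcp_pos: [0.4436, 0.3651, 0.2018]
eef_rot: [[-0.995, 0.103, -0.0], [0.103, 0.995, -0.0], [-0.0, -0.0, -1.0]]
force: [0.8, -0.8, -0.4]
finger_gap: 0.0004
grasp_force: 0.0
```

>>> move_arm:
  motion:
    - [[9,46,2,-6.2,0],[0,0,0,0,0],[0,0,0,0,0]]

```text
clock: 2.8
tcp_pos: [0.4397, 0.4103, 0.1994]
eef_rot: [[-1.0, -0.001, -0.001], [-0.001, 1.0, -0.001], [0.001, -0.001, -1.0]]
force: [0.3, -1.8, -0.6]
finger_gap: 0.0001
grasp_force: 0.0
```

```bash
cat >> h.py <<'E'
def wT():
    s=sensors.sense();T=np.eye(4);T[:3,:3]=s["eef_rot"];T[:3,3]=s["tcp_pos"]
    return T@np.array(optics.camera_info("wrist")["T_tool_cam"])
def wray(T,u,v,z):
    c=optics.camera_info("wrist");d=T[:3,:3]@np.array([(u-c["cx"])/c["fx"],(v-c["cy"])/c["fy"],1]);o=T[:3,3]
    return o+d*(z-o[2])/d[2]
E
python3 - <<'E'
from h import *
T=wT();np.save("T0.npy",T);save("wrist","w0")
E
```

```text
(no output)
```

View pics/w0.png

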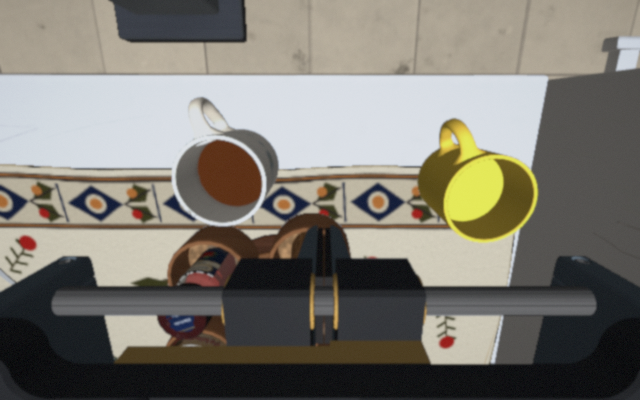

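The wrist view has the front of the table at the top. The mug rim is centred at about (219,182), with the handle at (200,105) pointing to the front and a little right. The yellow mug is well away at (488,195). The closed fingers sit over the front-left shaker.

```bash
python3 - <<'E'
from h import *
T=np.load("T0.npy")
for n,u,v,z in(("mug",219,182,.091),("L",173,182,.091),("R",265,182,.091),("h",197,102,.05),("edge",219,75,0)):print(n,np.round(wray(T,u,v,z),4))
plan([(.405,.395,.2,180),(.405,.395,.036,180)],[2,6])
E
```

```text
mug [0.4193 0.3196 0.091 ]
L [0.4194 0.2801 0.091 ]
R [0.4192 0.3592 0.091 ]
h [0.3532 0.2926 0.05  ]
edge [0.3254 0.2997 0.    ]
[[17, -7, -0, np.float64(-0.0), 0], [18, -7, -1, np.float64(-0.0), 0], [-0, -0, 27, np.float64(-0.0), 0], [-0, -0, 28, np.float64(-0.0), 0], [-0, -0, 27, np.float64(-0.0), 0], [-0, -0, 28, np.float64(-0.0), 0], [-0, -0, 27, np.float64(-0.0), 0], [-0, -0, 27, np.float64(-0.0), 0]]
end [0.4049 0.3954 0.0365] 180.0
```

>>> move_arm:
  motion:
    - [[14,-8,0,0,0],[14,-7,0,0,0],[0,0,28,0,0],[0,0,28,0,0],[0,0,28,0,0],[0,0,28,0,0],[0,0,28,0,0],[0,0,23,0,0],[0,0,0,0,0]]

```text
clock: 3.75
tcp_pos: [0.4107, 0.3926, 0.0348]
eef_rot: [[-1.0, 0.001, -0.003], [0.001, 1.0, -0.003], [0.003, -0.003, -1.0]]
force: [-0.6, -0.0, 0.8]
finger_gap: 0.0002
grasp_force: 0.0
```

>>> move_arm:
  motion:
    - [[0,-6,0,0,0],[0,-6,0,0,0],[0,-4,0,0,0],[0,-4,0,0,0],[0,-4,0,0,0],[0,-4,0,0,0],[0,-5,0,0,0],[0,-5,0,0,0],[0,-5,0,0,0],[0,-5,0,0,0],[0,-5,0,0,0],[0,-5,0,0,0]]

```text
clock: 4.95
tcp_pos: [0.4128, 0.3371, 0.0373]
eef_rot: [[-1.0, -0.0, 0.001], [-0.0, 1.0, 0.001], [-0.001, 0.001, -1.0]]
force: [0.2, 6.1, 6.8]
finger_gap: 0.0004
grasp_force: 3.1
```

```bash
python3 - <<'E'
from h import *
T=wT();np.save("T1.npy",T);save("wrist","w1");print(sensors.sense()["tcp_pos"])
E
```

```text
[0.41251799 0.33635857 0.03716309]
```

View pics/w1.png

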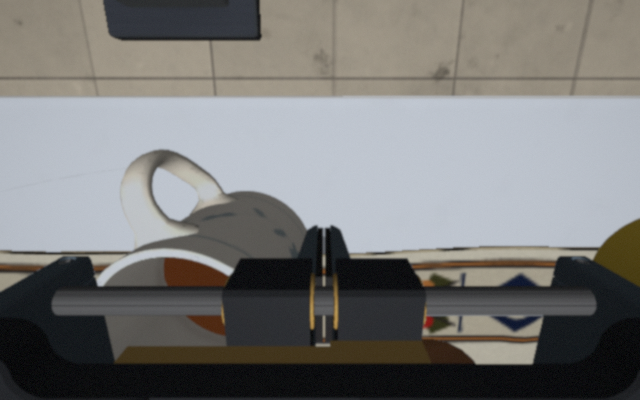

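The mug has moved right along the finger, with its rim at (165,300) and its handle up and to the left. The upward force reading is unexpected, so I'll check that the mug is still upright.

```bash
python3 - <<'E'
from h import *
s=sensors.sense();print(s["force"],s["moment"],s["tcp_pos"])
a=save("top","t1")[190:260,210:310];b=save("scene","s1")[200:305,250:400]
r=lambda i,k:cv2.resize(i,None,fx=k,fy=k,interpolation=cv2.INTER_CUBIC)
a=r(a,3.5)[:,:,::-1];b=r(b,5)[:,:,::-1]
b=r(b,.6);h=max(a.shape[0],b.shape[0])
f=lambda i:cv2.copyMakeBorder(i,0,h-i.shape[0],0,0,cv2.BORDER_CONSTANT)
cv2.imwrite("pics/c1.png",np.hstack([f(a),f(b)]))
print(sensors.sense()["force"])
E
```

```text
[0.01501943 3.46226685 3.70904814] [ 0.5912523  -0.16027642  0.00703596] [0.41251799 0.33635857 0.03716309]
[0.77857833 2.08279365 2.14497082]
```

View pics/c1.png

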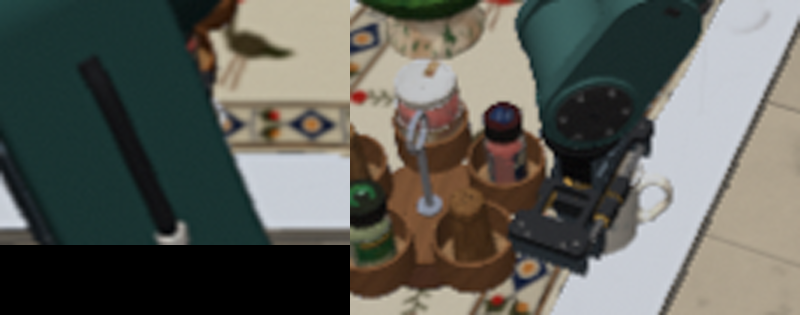

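The arm hides the mug in the top view. In the scene crop the mug looks upright beside the gripper, at about (625,220). I'll back off slightly for a baseline force reading.

>>> move_arm:
  motion:
    - [[0,4,0,0,0],[0,4,0,0,0],[0,0,0,0,0],[0,0,0,0,0]]

```text
clock: 5.5
tcp_pos: [0.4121, 0.3449, 0.0368]
eef_rot: [[-1.0, -0.001, -0.0], [-0.001, 1.0, -0.0], [0.0, -0.0, -1.0]]
force: [0.5, -0.8, -1.2]
finger_gap: 0.0002
grasp_force: 0.0
```

```bash
python3 - <<'E'
from h import *
s=sensors.sense();print(s["force"],s["moment"],s["tcp_pos"])
T=wT();np.save("T2.npy",T);im=save("wrist","w2")
# mug rim/edges visible: white-grey rows
for z,pts in((.091,[(100,283),(165,250)]),):
    for u,v in pts: print(wray(np.load("T1.npy"),u,v,z))
s=sensors.sense();print(s["force"],s["moment"])
E
```

```text
[ 0.52678872 -0.82487149 -1.23883619] [ 0.08699363 -0.1294079  -0.01707647] [0.41206672 0.34491929 0.03676174]
[0.39410723 0.25245899 0.091     ]
[0.38058599 0.27873615 0.091     ]
[-0.2553348   0.05456203 -0.6955291 ] [ 0.11343641 -0.10306775  0.03194783]
```

View pics/w2.png

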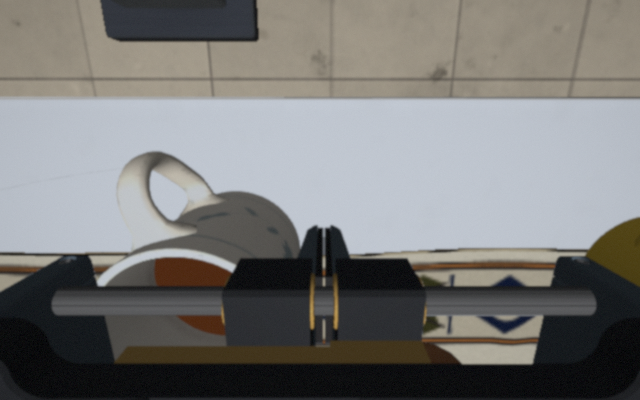

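```bash
python3 - <<'E'
from h import *
a=cv2.imread("pics/w1.png",0);b=cv2.imread("pics/w2.png",0)
for n,(u,v,s) in dict(handle=(150,170,28),handleroot=(205,190,22),body=(250,215,25),rim=(150,262,22),table=(465,285,18)).items():
    t=a[v-s:v+s,u-s:u+s];r=cv2.matchTemplate(b[v-s-25:v+s+25,u-s-25:u+s+25],t,cv2.TM_CCOEFF_NORMED);_,m,_,l=cv2.minMaxLoc(r);print(n,l[0]-25,l[1]-25,round(m,3))
for k,hs in((1,[("baseR",307,235,.01),("basefront",250,192,.0),("rimL",100,283,.091),("rimfront",165,250,.091),("htip",161,151,.05)]),(2,[("baseR",299,235,.01),("basefront",243,192,.0),("rimL",97,283,.091),("rimfront",165,248,.091),("htip",155,151,.05)])):
    T=np.load(f"T{k}.npy")
    for n,u,v,z in hs:print(k,n,np.round(wray(T,u,v,z),4))
E
```

```text
handle -3 2 0.952
handleroot -10 1 0.989
body -10 0 0.989
rim 4 0 0.975
table -11 1 0.96
1 baseR [0.4081 0.326  0.01  ]
1 basefront [0.3827 0.2895 0.    ]
1 rimL [0.3941 0.2525 0.091 ]
1 rimfront [0.3806 0.2787 0.091 ]
1 htip [0.3502 0.2618 0.05  ]
2 baseR [0.4071 0.3287 0.01  ]
2 basefront [0.3818 0.2929 0.    ]
2 rimL [0.3932 0.2596 0.091 ]
2 rimfront [0.3789 0.287  0.091 ]
2 htip [0.3495 0.2671 0.05  ]
```

Pushing tilts the mug by about 3–4° because the closed finger bears on the rim. I'll change to caging the mug between the open fingers, whose low pads push below 60 mm. First I rise and look again.

>>> move_arm:
  motion:
    - [[0,6,0,0,0],[0,0,-35,0,0],[0,0,-40,0,0],[0,0,-40,0,0],[-10,5,-40,0,0.5],[-10,10,-18,0,1],[-8,10,0,0,1],[0,10,0,0,1],[0,0,0,0,1],[0,0,0,0,1]]

```text
clock: 6.55
tcp_pos: [0.4393, 0.3855, 0.2083]
eef_rot: [[-1.0, -0.001, -0.002], [-0.001, 1.0, -0.002], [0.002, -0.002, -1.0]]
force: [-0.5, 1.0, -0.6]
finger_gap: 0.0455
grasp_force: 0.0
```

```bash
cat >> h.py <<'E'
def rim(im,T,z=.091,r=.041):
    """mug rim: white-ring circle near expected radius"""
    g=cv2.GaussianBlur(cv2.cvtColor(im,cv2.COLOR_RGB2GRAY),(5,5),1)
    R=r*320/((T[2,3]-z)/.958)
    c=cv2.HoughCircles(g,cv2.HOUGH_GRADIENT,1,20,param1=120,param2=18,minRadius=int(R*.85),maxRadius=int(R*1.2))
    return R,[] if c is None else c[0][:6]
E
python3 - <<'E'
from h import *
im0=cv2.imread("pics/w0.png")[:,:,::-1].copy();T0=np.load("T0.npy")
T=wT();np.save("T3.npy",T);im=save("wrist","w3");print(sensors.sense()["tcp_pos"],sensors.sense()["finger_gap"])
for i,t in((im0,T0),(im,T)):
    R,cs=rim(i,t);print(R)
    for c in cs:print(c,np.round(wray(t,c[0],c[1],.091),4))
E
```

```text
[0.43935763 0.38536406 0.20848888] 0.04965668488982321
46.795461746354206
[219.5 181.5  45.5] [0.4189 0.3201 0.091 ]
[481.5 185.5  53.2] [0.422  0.5454 0.091 ]
[490.5 204.5  47.4] [0.4391 0.5558 0.091 ]
[459.5 175.5  45.5] [0.4133 0.5254 0.091 ]
[238.5 168.5  39.9] [0.4076 0.3373 0.091 ]
[204.5 282.5  42.7] [0.5166 0.297  0.091 ]
45.27573242233621
[218.5 174.5  44.4] [0.414  0.2919 0.091 ]
[503.5 183.5  52.3] [0.4217 0.5443 0.091 ]
[517.5 204.5  50.1] [0.4411 0.56   0.091 ]
[481.5 177.5  41.3] [0.4163 0.524  0.091 ]
[336.5 270.5  45.6] [0.5079 0.3972 0.091 ]
[372.5 302.5  44.6] [0.5433 0.4335 0.091 ]
```

View pics/w3.png

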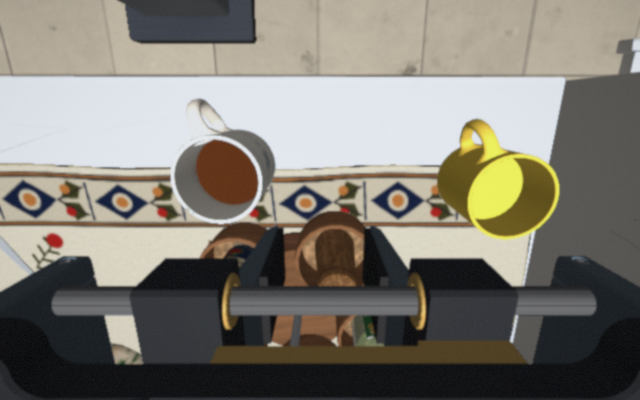

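The mug stands upright with its rim at about (219,176). The Hough circle puts it at (0.415, 0.291), which fits the 82 mm size. The fingers are still opening.

>>> move_arm:
  motion:
    - [[5,-19,0,0,1],[5,-19,0,0,1],[5,-19,0,0,1],[5,-19,0,0,1],[5,-18,0,0,1],[0,0,30,0,1],[0,0,30,0,1],[0,0,28,0,1],[0,0,0,0,1],[0,0,0,0,1]]

```text
clock: 7.6
tcp_pos: [0.4152, 0.2915, 0.1223]
eef_rot: [[-1.0, -0.0, -0.001], [-0.0, 1.0, -0.0], [0.001, -0.0, -1.0]]
force: [0.3, 0.3, 1.0]
finger_gap: 0.0914
grasp_force: 0.0
```

```bash
python3 - <<'E'
from h import *
T=wT();np.save("T4.npy",T);im=save("wrist","w4");s=sensors.sense();print(s["tcp_pos"],s["finger_gap"])
R,cs=rim(im,T);print(R)
for c in cs:print(c,np.round(wray(T,c[0],c[1],.091),4))
for v in(215,230,240,250):print(v," ".join(f"{u}:{im[v,u].max()}" for u in range(200,450,6)))
E
```

```text
[0.41576031 0.29192771 0.12302891] 0.09112246998098139
65.61868996267607
[320.5 250.5  59.8] [0.423  0.2888 0.091 ]
[308.5 222.5  64.1] [0.4035 0.2812 0.091 ]
[327.5 231.5  66.3] [0.4096 0.2933 0.091 ]
[436.5 300.5  68.5] [0.4604 0.3683 0.091 ]
[207.5 306.5  74.1] [0.4653 0.2106 0.091 ]
[331.5 369.5  56.8] [0.519  0.2967 0.091 ]
215 200:203 206:200 212:203 218:199 224:204 230:202 236:202 242:205 248:200 254:201 260:200 266:210 272:169 278:91 284:92 290:90 296:92 302:90 308:91 314:90 320:90 326:88 332:89 338:88 344:89 350:90 356:90 362:91 368:113 374:222 380:202 386:200 392:200 398:203 404:204 410:200 416:201 422:202 428:204 434:200 440:200 446:190
230 200:184 206:185 212:183 218:81 224:123 230:40 236:26 242:42 248:184 254:184 260:202 266:134 272:86 278:88 284:91 290:89 296:90 302:90 308:88 314:89 320:90 326:88 332:89 338:89 344:88 350:87 356:90 362:89 368:88 374:95 380:226 386:182 392:182 398:150 404:101 410:24 416:43 422:114 428:185 434:183 440:185 446:179
240 200:184 206:185 212:161 218:43 224:40 230:16 236:17 242:19 248:184 254:182 260:226 266:89 272:87 278:88 284:90 290:91 296:89 302:90 308:90 314:90 320:90 326:88 332:90 338:90 344:88 350:91 356:89 362:86 368:89 374:90 380:226 386:87 392:57 398:72 404:37 410:15 416:18 422:43 428:43 434:160 440:179 446:163
250 200:120 206:49 212:44 218:40 224:17 230:10 236:14 242:8 248:182 254:80 260:206 266:96 272:91 278:90 284:92 290:89 296:88 302:92 308:93 314:89 320:89 326:88 332:91 338:88 344:90 350:91 356:92 362:95 368:94 374:93 380:228 386:102 392:171 398:166 404:35 410:12 416:14 422:13 428:39 434:41 440:43 446:174
```

>>> move_arm:
  motion:
    - [[0,-1,10,0,1],[0,0,12,0,1],[0,0,12,0,1],[0,0,12,0,1],[0,0,14,0,1],[0,0,14,0,1],[0,0,12,0,1],[0,0,0,0,1]]

```text
clock: 8.45
tcp_pos: [0.4144, 0.2903, 0.0341]
eef_rot: [[-1.0, -0.0, -0.002], [-0.0, 1.0, -0.001], [0.002, -0.001, -1.0]]
force: [-0.1, -1.1, 0.2]
finger_gap: 0.0914
grasp_force: 0.0
```

>>> move_arm:
  motion:
    - [[0,-2,0,0,1],[0,-2,0,0,1],[0,-2,0,0,1],[0,-3,0,0,1],[0,-3,0,0,1],[0,-4,0,0,1],[0,-4,0,0,1],[0,-4,0,0,1],[0,-4,0,0,1],[0,-4,0,0,1]]

```text
clock: 9.45
tcp_pos: [0.4153, 0.2585, 0.0359]
eef_rot: [[-1.0, -0.0, -0.0], [-0.0, 1.0, 0.0], [0.0, 0.0, -1.0]]
force: [0.1, 4.4, 2.5]
finger_gap: 0.0912
grasp_force: 2.1
```

```bash
python3 - <<'E'
from h import *
s=sensors.sense();print(s["force"],s["moment"],s["tcp_pos"],s["finger_gap"])
T=wT();np.save("T5.npy",T);im=save("wrist","w5")
for v in(190,215,230,240,250):print(v," ".join(f"{u}:{im[v,u].max()}" for u in range(200,450,6)))
E
```

```text
[0.08750494 4.42977587 2.50085307] [ 0.81599585 -0.17294787 -0.00654935] [0.41529962 0.25851841 0.03592585] 0.09116227317470817
190 200:208 206:208 212:208 218:208 224:208 230:207 236:207 242:211 248:208 254:209 260:208 266:210 272:199 278:201 284:203 290:202 296:202 302:192 308:184 314:195 320:166 326:115 332:89 338:89 344:87 350:90 356:135 362:206 368:207 374:208 380:208 386:208 392:208 398:209 404:208 410:208 416:208 422:209 428:209 434:208 440:208 446:207
215 200:209 206:209 212:208 218:207 224:209 230:208 236:209 242:209 248:209 254:207 260:208 266:207 272:207 278:164 284:197 290:200 296:200 302:202 308:202 314:198 320:142 326:95 332:85 338:89 344:92 350:91 356:91 362:90 368:87 374:88 380:86 386:156 392:209 398:208 404:209 410:208 416:208 422:208 428:210 434:209 440:207 446:207
230 200:207 206:207 212:209 218:208 224:143 230:35 236:25 242:48 248:208 254:209 260:208 266:208 272:87 278:71 284:198 290:200 296:201 302:201 308:202 314:197 320:173 326:116 332:93 338:92 344:90 350:90 356:89 362:82 368:86 374:89 380:89 386:86 392:85 398:207 404:119 410:14 416:37 422:107 428:206 434:208 440:207 446:207
240 200:208 206:207 212:198 218:38 224:37 230:14 236:17 242:18 248:206 254:208 260:208 266:142 272:86 278:165 284:183 290:113 296:92 302:92 308:94 314:101 320:126 326:155 332:172 338:173 344:160 350:149 356:113 362:97 368:90 374:91 380:89 386:83 392:86 398:87 404:51 410:14 416:14 422:35 428:38 434:177 440:208 446:209
250 200:82 206:44 212:36 218:33 224:15 230:8 236:6 242:13 248:78 254:80 260:82 266:87 272:87 278:90 284:105 290:193 296:211 302:211 308:203 314:150 320:113 326:89 332:82 338:81 344:84 350:89 356:123 362:177 368:205 374:208 380:204 386:159 392:90 398:87 404:84 410:11 416:13 422:15 428:36 434:38 440:36 446:177
```

Forces are lower now. The rim is centred at column 338 and the base at column 334, both matching about 5–6 mm towards the left pad, so the mug is upright. I'll carry on pushing.

>>> move_arm:
  motion:
    - [[0,-3,0,0,1],[0,-4,0,0,1],[0,-5,0,0,1],[0,-5,0,0,1],[0,-5,0,0,1],[0,-5,0,0,1],[0,-5,0,0,1],[0,-5,0,0,1],[0,-5,0,0,1],[0,-5,0,0,1],[0,-5,0,0,1],[0,-5,0,0,1]]

```text
clock: 10.7
tcp_pos: [0.4154, 0.2015, 0.0359]
eef_rot: [[-1.0, -0.0, -0.0], [-0.0, 1.0, 0.0], [0.0, 0.0, -1.0]]
force: [0.5, 3.5, 2.6]
finger_gap: 0.0913
grasp_force: 1.9
```

>>> move_arm:
  motion:
    - [[0,-5,0,0,1],[0,-5,0,0,1],[0,-5,0,0,1],[0,-5,0,0,1],[0,-5,0,0,1],[0,-5,0,0,1],[0,-5,0,0,1],[0,-5,0,0,1],[0,-5,0,0,1],[0,-5,0,0,1],[0,-4,0,0,1],[0,-3,0,0,1]]

```text
clock: 11.9
tcp_pos: [0.4154, 0.1445, 0.0359]
eef_rot: [[-1.0, -0.0, -0.0], [-0.0, 1.0, -0.0], [0.0, -0.0, -1.0]]
force: [-0.1, 3.5, 2.6]
finger_gap: 0.0914
grasp_force: 1.8
```

>>> move_arm:
  motion:
    - [[0,-2,0,0,1],[0,2,0,0,1],[0,2,0,0,1],[0,1,0,0,1],[0,0,0,0,1]]

```text
clock: 12.4
tcp_pos: [0.4153, 0.1481, 0.0359]
eef_rot: [[-1.0, -0.001, -0.0], [-0.001, 1.0, -0.0], [0.0, -0.0, -1.0]]
force: [0.1, -0.3, 0.3]
finger_gap: 0.0911
grasp_force: 0.0
```

```bash
python3 - <<'E'
from h import *
s=sensors.sense();print(s["force"],s["moment"],s["tcp_pos"],s["finger_gap"])
T=wT();np.save("T6.npy",T);im=save("wrist","w6")
for v in(215,230,240,250,254):print(v," ".join(f"{u}:{im[v,u].max()}" for u in range(248,405,4)))
E
```

```text
[ 0.08466425 -0.26669504  0.2929264 ] [ 0.09130683 -0.16687543  0.02095257] [0.41525374 0.14807063 0.03588045] 0.09114858496511358
215 248:211 252:210 256:209 260:211 264:212 268:121 272:69 276:97 280:199 284:204 288:204 292:203 296:204 300:204 304:204 308:203 312:202 316:196 320:195 324:176 328:150 332:129 336:108 340:91 344:92 348:93 352:88 356:93 360:90 364:88 368:88 372:89 376:86 380:157 384:212 388:211 392:212 396:212 400:210 404:210
230 248:211 252:209 256:209 260:97 264:87 268:103 272:171 276:191 280:187 284:152 288:111 292:95 296:93 300:91 304:93 308:93 312:93 316:95 320:95 324:93 328:94 332:92 336:92 340:92 344:93 348:92 352:93 356:91 360:91 364:87 368:82 372:89 376:90 380:89 384:87 388:119 392:211 396:211 400:211 404:121
240 248:211 252:184 256:89 260:83 264:86 268:88 272:91 276:97 280:137 284:190 288:208 292:212 296:214 300:214 304:213 308:210 312:209 316:206 320:205 324:196 328:207 332:204 336:209 340:213 344:212 348:211 352:210 356:207 360:197 364:164 368:107 372:91 376:90 380:89 384:86 388:84 392:89 396:202 400:211 404:59
250 248:116 252:87 256:89 260:131 264:200 268:212 272:213 276:202 280:144 284:88 288:80 292:82 296:82 300:81 304:81 308:80 312:81 316:80 320:81 324:82 328:81 332:82 336:79 340:80 344:80 348:80 352:81 356:85 360:83 364:105 368:171 372:209 376:212 380:208 384:181 388:101 392:87 396:84 400:110 404:18
254 248:88 252:96 256:179 260:211 264:212 268:207 272:136 276:84 280:81 284:80 288:82 292:80 296:83 300:82 304:81 308:81 312:82 316:82 320:80 324:79 328:81 332:79 336:83 340:81 344:80 348:80 352:81 356:81 360:83 364:82 368:82 372:94 376:172 380:210 384:213 388:206 392:150 396:88 400:84 404:21
```

The mug is centred between the fingers at y ≈ 0.148, upright, about 39 mm clear of the stand. Next I rise, close the gripper, and go to the gap between the jam and paprika cups.

```bash
python3 - <<'E'
from h import *
p=sensors.sense()["tcp_pos"]
plan([(p[0],p[1],.22,180),(.5607,.2388,.22,260)],[6,11])
E
```

```text
[[0, 0, -31, np.float64(-60.0), 0], [0, 0, -30, np.float64(-60.0), 0], [0, 0, -31, np.float64(-60.0), 0], [0, 0, -31, np.float64(-60.0), 0], [0, 0, -30, np.float64(-60.0), 0], [0, 0, -31, np.float64(-60.0), 0], [-13, 8, -0, np.float64(-7.3), 0], [-14, 7, -0, np.float64(-7.2), 0], [-15, 4, -0, np.float64(-7.3), 0], [-16, 3, -0, np.float64(-7.3), 0], [-15, 1, -0, np.float64(-7.2), 0], [-16, -1, -0, np.float64(-7.3), 0]]
[[-15, -3, -0, np.float64(-7.3), 0], [-15, -6, -0, np.float64(-7.2), 0], [-14, -6, -0, np.float64(-7.3), 0], [-13, -9, -0, np.float64(-7.3), 0], [-11, -10, -0, np.float64(-7.3), 0]]
end [0.5605 0.2384 0.2199] 260.0
```

>>> move_arm:
  motion:
    - [[0,0,-15,0,1],[0,0,-25,0,1],[0,0,-36,0,1],[0,0,-36,0,1],[0,0,-36,0,1],[0,0,-36,0,1],[-13,8,0,-7.3,0],[-14,7,0,-7.2,0],[-15,4,0,-7.3,0],[-16,3,0,-7.3,0],[-15,1,0,-7.2,0],[-16,-1,0,-7.3,0]]

```text
clock: 13.65
tcp_pos: [0.4951, 0.1981, 0.2198]
eef_rot: [[-0.72, -0.694, -0.0], [-0.694, 0.72, -0.0], [0.0, 0.0, -1.0]]
force: [-0.8, -0.2, 0.2]
finger_gap: 0.046
grasp_force: 0.0
```

>>> move_arm:
  motion:
    - [[-15,-3,0,-7.3,0],[-15,-6,0,-7.2,0],[-14,-6,0,-7.3,0],[-13,-9,0,-7.3,0],[-11,-10,0,-7.3,0],[0,0,0,0,0],[0,0,0,0,0],[0,0,0,0,0]]

```text
clock: 14.45
tcp_pos: [0.5599, 0.2378, 0.2197]
eef_rot: [[-0.176, -0.984, -0.001], [-0.984, 0.176, -0.0], [0.0, 0.001, -1.0]]
force: [-0.7, -0.7, 0.3]
finger_gap: 0.0007
grasp_force: 0.0
```

```bash
python3 - <<'E'
from h import *
s=sensors.sense();print(s["clock"],s["tcp_pos"],np.round(s["joint_positions"],1),s["finger_gap"])
t=save("top","t2");sc=save("scene","s2")
# jam lid: bright low-sat blob near expected; cups brown
for cam,im in(("top",t),("scene",sc)):
    u0,v0=map(int,proj(cam,(.616,.279,.137)));w=im[v0-14:v0+15,u0-14:u0+15].astype(int)
    m=((w.min(2)>150)&(w.max(2)-w.min(2)<25)).astype(np.uint8)
    n,l,st,c=cv2.connectedComponentsWithStats(m)
    for i in range(1,n):
        if st[i,4]>30:
            q=c[i]+[u0-14,v0-14];print(cam,(u0,v0),st[i],q,ray(cam,*q,.137))
    m=sc if 0 else None
u,v=map(int,proj("scene",(.58,.28,.08)))
cv2.imwrite("pics/c2.png",cv2.resize(sc[v-50:v+50,u-65:u+65,::-1],None,fx=6,fy=6,interpolation=cv2.INTER_CUBIC));print(u,v)
E
```

```text
14.45 [0.55994836 0.2378429  0.21973697] [  20.8   14.   110.4    0.    55.7 -149. ] 0.0007480137508803044
scene (274, 226) [  4   8  22  14 220] [273.73181818 226.53636364] [0.61800064 0.28166178 0.137     ]
286 242
```

View pics/c2.png

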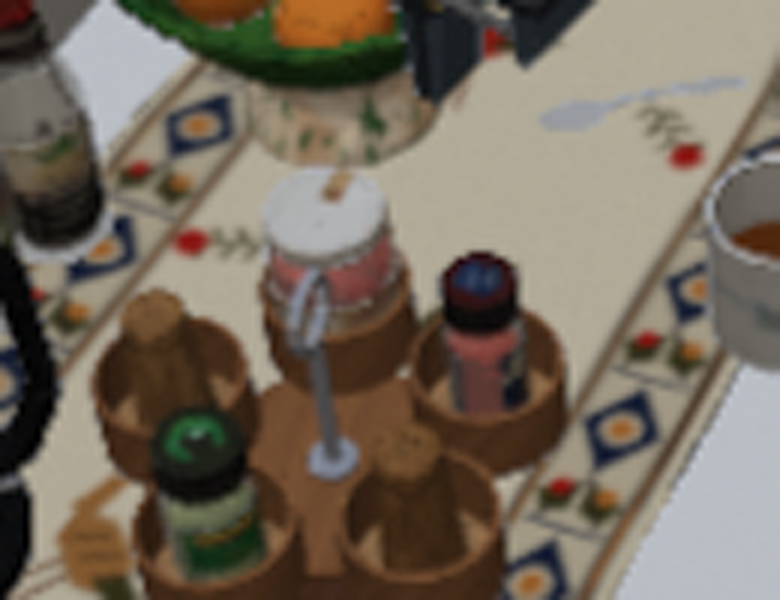

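The stand is unchanged and the mug is clear on the right at (770,260). The jam lid is at (327,215), paprika at (480,290), and the gripper is above the right side. I descend into the gap.

>>> move_arm:
  motion:
    - [[0,0,30,0,0],[0,0,30,0,0],[0,0,30,0,0],[0,0,22,0,0],[0,0,14,0,0],[0,0,8,0,0],[0,0,5,0,0],[0,0,0,0,0]]

```text
clock: 15.35
tcp_pos: [0.5608, 0.2382, 0.0811]
eef_rot: [[-0.173, -0.985, 0.0], [-0.985, 0.173, 0.0], [-0.0, -0.0, -1.0]]
force: [0.1, -0.9, 0.3]
finger_gap: 0.0006
grasp_force: 0.0
```

>>> move_arm:
  motion:
    - [[0,2,0,1,0],[0,2,0,1,0],[0,2,0,1,0],[0,3,0,1.5,0],[-0.1,4,0,2,0],[-0.1,4,0,2,0],[-0.1,4.1,0,2,0],[-0.1,4.1,0,2,0]]

```text
clock: 16.15
tcp_pos: [0.5363, 0.2453, 0.0811]
eef_rot: [[-0.385, -0.923, 0.0], [-0.923, 0.385, 0.0], [-0.0, -0.0, -1.0]]
force: [1.2, -1.1, -0.3]
finger_gap: 0.0005
grasp_force: 0.4
```

```bash
cat >> h.py <<'E'
C=np.array([.581,.354])
def where(im=None):
    s=sensors.sense();d=np.array(s["tcp_pos"])[:2]-C
    print("t",s["clock"],"finger r",round(np.hypot(*d),4),"ang",round(np.degrees(np.arctan2(d[1],d[0])),1),"yaw",round(np.degrees(np.arctan2(s["eef_rot"][1][0],s["eef_rot"][0][0])),1),"z",round(s["tcp_pos"][2],4),"F",np.round(s["force"],1))
def jam(tag):
    im=save("scene",tag)
    u,v=proj("scene",(*C,.137));u,v=int(u),int(v)
    w=im[v-45:v+45,u-45:u+45].astype(int)
    m=((w.min(2)>150)&(w.max(2)-w.min(2)<25)).astype(np.uint8)
    n,l,st,c=cv2.connectedComponentsWithStats(m)
    for i in range(1,n):
        if st[i,4]>60:
            p=ray("scene",*(c[i]+[u-45,v-45]),.137)[:2];d=p-C
            print(" lid?",st[i,2:],np.round(p,3),"r",round(np.hypot(*d),4),"ang",round(np.degrees(np.arctan2(d[1],d[0])),1))
E
python3 - <<'E'
from h import *
where();jam("s3")
E
```

```text
t 16.15 finger r 0.1175 ang -112.4 yaw -112.6 z 0.0811 F [ 1.2 -1.1 -0.3]
 lid? [ 22  17 180] [0.763 0.243] r 0.2132 ang -31.4
 lid? [ 22  14 223] [0.614 0.28 ] r 0.0812 ang -65.8
```

>>> move_arm:
  motion:
    - [[-0.1,5,0,2.5,0],[-0.1,5,0,2.5,0],[-0.2,6.1,0,3,0],[-0.2,6.1,0,3,0],[-0.2,6.1,0,3,0],[-0.2,6.1,0,3,0],[-0.2,6.1,0,3,0],[-0.2,6.1,0,3,0],[-0.2,6.1,0,3,0],[-0.2,6.1,0,3,0],[-0.2,6.1,0,3,0],[-0.2,6.1,0,3,0]]

```text
clock: 17.4
tcp_pos: [0.4827, 0.2905, 0.0809]
eef_rot: [[-0.844, -0.536, -0.001], [-0.536, 0.844, -0.0], [0.001, -0.0, -1.0]]
force: [-0.6, -0.7, -0.2]
finger_gap: 0.0007
grasp_force: 0.5
```

```bash
python3 - <<'E'
from h import *
where();jam("s4")
E
```

```text
t 17.4 finger r 0.117 ang -147.1 yaw -147.6 z 0.0809 F [-0.6 -0.7 -0.2]
 lid? [ 23  17 183] [0.763 0.243] r 0.2134 ang -31.3
 lid? [ 18  16 218] [0.567 0.276] r 0.0796 ang -100.0
```

>>> move_arm:
  motion:
    - [[-0.2,6.1,0,3,0],[-0.2,6.1,0,3,0],[-0.2,6.1,0,3,0],[-0.2,6.1,0,3,0],[-0.2,6.1,0,3,0],[-0.2,6.1,0,3,0],[-0.2,6.1,0,3,0],[-0.2,6.1,0,3,0],[-0.2,6.1,0,3,0],[-0.2,6.1,0,3,0],[-0.2,6.1,0,3,0],[-0.2,6.1,0,3,0]]

```text
clock: 18.65
tcp_pos: [0.4654, 0.3604, 0.0809]
eef_rot: [[-0.998, 0.062, -0.0], [0.062, 0.998, -0.0], [0.0, -0.0, -1.0]]
force: [-1.5, -0.5, -0.5]
finger_gap: 0.0005
grasp_force: 0.5
```

>>> move_arm:
  motion:
    - [[-0.2,6.1,0,3,0],[-0.2,6.1,0,3,0],[-0.2,6.1,0,3,0],[-0.2,6.1,0,3,0],[-0.2,6.1,0,3,0],[-0.1,5.1,0,2.5,0],[-0.1,5.1,0,2.5,0],[-0.1,4.1,0,2,0],[-0.1,4.1,0,2,0],[0,3,0,1.5,0]]

```text
clock: 19.65
tcp_pos: [0.4803, 0.4099, 0.081]
eef_rot: [[-0.875, 0.485, -0.0], [0.485, 0.875, 0.0], [0.0, -0.0, -1.0]]
force: [0.1, -0.6, 0.9]
finger_gap: 0.0003
grasp_force: 0.4
```

```bash
python3 - <<'E'
from h import *
where();jam("s5")
E
```

```text
t 19.65 finger r 0.1152 ang 151.0 yaw 151.0 z 0.081 F [ 0.1 -0.6  0.9]
 lid? [ 23  17 186] [0.763 0.243] r 0.2133 ang -31.2
```

>>> move_arm:
  motion:
    - [[0,3,0,1.5,0],[0,3,0,1.5,0],[0,3,0,1.5,0],[0,3,0,1.5,0],[0,3,0,1.5,0],[0,3,0,1.5,0],[0,2,0,1,0],[0,2,0,1,0],[0,2,0,1,0],[0,1,0,0.5,0],[0,1,0,0.5,0],[0,0,0,0,0]]

```text
clock: 20.9
tcp_pos: [0.4951, 0.4312, 0.081]
eef_rot: [[-0.743, 0.669, 0.0], [0.669, 0.743, 0.0], [-0.0, 0.0, -1.0]]
force: [-0.6, 0.3, -0.3]
finger_gap: 0.0006
grasp_force: 0.1
```

>>> move_arm:
  motion:
    - [[0,-2,0,-1,0],[0,-3,0,-1.5,0],[0,-2,0,-1,0],[0,0,0,0,0],[0,0,-15,0,0],[0,0,-25,0,0],[0,0,-35,0,0],[0,0,-35,0,0],[0,0,-35,0,0],[0,0,0,0,0]]

```text
clock: 21.9
tcp_pos: [0.4924, 0.4274, 0.2323]
eef_rot: [[-0.783, 0.622, 0.006], [0.622, 0.783, 0.005], [-0.002, 0.008, -1.0]]
force: [0.6, 0.6, 0.2]
finger_gap: 0.0005
grasp_force: 0.0
```

```bash
cat >> h.py <<'E'
def jamw(tag):
    T=wT();im=save("wrist",tag);print("wristcam",np.round(T[:3,3],3))
    for nm,i in(("wrist",im),("top",save("top",tag+"t"))):
        w=i.astype(int);m=((w.min(2)>150)&(w.max(2)-w.min(2)<25)).astype(np.uint8)
        m=cv2.morphologyEx(m,cv2.MORPH_OPEN,np.ones((3,3)))
        n,l,st,c=cv2.connectedComponentsWithStats(m)
        for k in range(1,n):
            if st[k,4]<60:continue
            p=(wray(T,*c[k],.137) if nm=="wrist" else ray("top",*c[k],.137))[:2];d=p-C
            if np.hypot(*d)<.2:print(" ",nm,c[k].round(),st[k,2:],np.round(p,3),"r",round(np.hypot(*d),4),"ang",round(np.degrees(np.arctan2(d[1],d[0])),1))
E
python3 - <<'E'
from h import *
where();jam("s6");jamw("w7")
E
```

```text
t 21.9 finger r 0.1151 ang 140.3 yaw 141.5 z 0.2323 F [0.6 0.6 0.2]
 lid? [ 22  17 179] [0.763 0.243] r 0.2133 ang -31.5
 lid? [ 23  16 232] [0.494 0.356] r 0.0872 ang 178.5
wristcam [0.427 0.476 0.39 ]
  wrist [329. 156.] [  598   291 59772] [0.459 0.457] r 0.16 ang 139.8
  wrist [276. 244.] [ 41  31 871] [0.49  0.375] r 0.0937 ang 166.8
  wrist [227. 262.] [  59   53 1106] [0.476 0.331] r 0.1071 ang -167.4
  wrist [404. 251.] [ 7 15 82] [0.564 0.458] r 0.1051 ang 99.1
  wrist [175. 332.] [ 114   43 2752] [0.499 0.243] r 0.1384 ang -126.5
```

```bash
python3 - <<'E'
from h import *
plan([(.47,.3,.26,141.5),(.47,-.2,.26,141.5)],[4,12])
E
```

```text
[[-16, -28, -8, np.float64(0.0), 0], [-15, -27, -9, np.float64(0.0), 0], [-16, -28, -8, np.float64(0.0), 0], [-15, -28, -9, np.float64(0.0), 0], [-26, -33, 0, np.float64(0.0), 0], [-26, -32, 0, np.float64(0.0), 0], [-26, -33, 0, np.float64(0.0), 0], [-26, -32, 0, np.float64(0.0), 0], [-26, -33, 0, np.float64(0.0), 0], [-26, -33, 0, np.float64(0.0), 0], [-26, -32, 0, np.float64(0.0), 0], [-26, -33, 0, np.float64(0.0), 0]]
[[-26, -33, 0, np.float64(0.0), 0], [-26, -32, 0, np.float64(0.0), 0], [-26, -33, 0, np.float64(0.0), 0], [-25, -32, 0, np.float64(0.0), 0]]
end [ 0.4698 -0.1994  0.2601] 141.5
```

>>> move_arm:
  motion:
    - [[-16,-28,-8,0,0],[-15,-27,-9,0,0],[-16,-28,-8,0,0],[-15,-28,-9,0,0],[-26,-33,0,0,0],[-26,-32,0,0,0],[-26,-33,0,0,0],[-26,-32,0,0,0],[-26,-33,0,0,0],[-26,-33,0,0,0],[-26,-32,0,0,0],[-26,-33,0,0,0]]

```text
clock: 23.25
tcp_pos: [0.4694, -0.035, 0.259]
eef_rot: [[-0.783, 0.622, -0.002], [0.622, 0.783, 0.0], [0.002, -0.001, -1.0]]
force: [0.5, -0.1, 0.2]
finger_gap: 0.0002
grasp_force: 0.0
```

>>> move_arm:
  motion:
    - [[-26,-33,0,0,0],[-26,-32,0,0,0],[-26,-33,0,0,0],[-25,-32,0,0,0],[-25,-32,0,0,0],[-25,-32,0,0,0],[0,0,0,0,0],[0,0,0,0,0]]

```text
clock: 24.05
tcp_pos: [0.4687, -0.2807, 0.2587]
eef_rot: [[-0.782, 0.623, -0.002], [0.623, 0.782, 0.001], [0.002, -0.0, -1.0]]
force: [0.1, 0.8, -0.8]
finger_gap: 0.0005
grasp_force: 0.0
```

```bash
python3 - <<'E'
from h import *
where();jam("s8")
t=save("top","t8")
def blob(i,u0,v0,s,f,z,cam):
    u0,v0=int(u0),int(v0);w=i[v0-s:v0+s,u0-s:u0+s].astype(int);n,l,st,c=cv2.connectedComponentsWithStats(f(w).astype(np.uint8))
    for k in range(1,n):
        if st[k,4]>20:
            q=c[k]+[u0-s,v0-s];print(cam,q.round(1),st[k,2:],np.round(ray(cam,*q,z)[:2],3))
lid=lambda w:(w.min(2)>150)&(w.max(2)-w.min(2)<28)
for n in("t2","t8"):
    i=cv2.imread(f"pics/{n}.png")[:,:,::-1];p=(.494,.354,.137) if n=="t8" else (.616,.279,.137)
    blob(i,*proj("top",p),11,lid,.137,"top")
i=cv2.imread("pics/top0.png")[:,:,::-1];blob(i,*proj("top",(.616,.279,.137)),11,lid,.137,"top")
# coffee of mug in both views
cof=lambda w:(w[...,0]>70)&(w[...,0]-w[...,2]>45)&(w[...,1]<90)
blob(t,*proj("top",(.415,.148,.08)),14,cof,.075,"top")
blob(cv2.imread("pics/s8.png")[:,:,::-1],*proj("scene",(.415,.148,.08)),14,cof,.075,"scene")
# herbs green cap expected 180-144.. jam+144deg ; paprika at jam-72
a=cv2.imread("pics/s8.png");b=cv2.imread("pics/s6.png");u,v=map(int,proj("scene",(*C,.08)));d=cv2.absdiff(a,b)[v-35:v+30,u-40:u+40];print("moved px",(d.max(2)>40).sum())
E
```

```text
t 24.05 finger r 0.6446 ang -100.0 yaw 141.4 z 0.2587 F [ 0.1  0.8 -0.8]
 lid? [ 22  17 178] [0.763 0.243] r 0.2131 ang -31.5
 lid? [ 23  16 243] [0.495 0.357] r 0.0859 ang 178.3
top [244.7 201.4] [ 13  13 121] [0.494 0.356]
top [265.6 177.5] [ 16  12 138] [0.616 0.28 ]
scene [350.5 231.4] [16  6 62] [0.414 0.156]
moved px 1023
```

```bash
python3 -c "
from h import *
print(job.sign_off())"
```

```text
the job is handed in; nothing more can be done
None
```

I pushed the mug to the right until it was about 35–40 mm clear of the stand, then turned the stand until the jam jar was within about 2° of straight front. The stand was at rest and the arm clear when I handed the job in, but my first push tilted the mug about 3–4° before I switched to a lower one that kept it upright.

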